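# Run the hubs in under the punches and hold the guard up for the check

### The job

The setter wants to check that the hubs sit under the punches, with the air off. With the guard still shut, ease the blue loading slide (black handle) in until it is fully home against its end stop; then raise the clear guard (red handle) to 60 degrees from shut and keep holding it steady there, without letting it drop, because it falls shut by itself: the program finishes while the robot is holding the guard. Leave the slide home and the loose parts on the table where they are.

Things in the scene. Friction and masses are not known exactly. Their poses are not given: they have to be found in the camera images.
- press: Slide-loaded press fixture, fixed to the table: aluminium base 260 mm wide, punch holder with two punches, loading bed with rails running out 370 mm along its +y. Origin on the table below the middle of the punches. Its +x points from the guard's front to its hinge (roughly away from the robot), +y out along the loading bed, z up. Its yaw varies.
- slide (a joint): Position in m of the blue loading slide on its rails: 0 = home against the end stop, hubs under the punches; grows as it comes out along the press's +y (starts 0.08 to 0.14 out, at most 0.15). It runs stiffly (about 3 N) and stays where it is left.
- slide_grip (a point): Middle of the slide's black bow handle: round bar 12 mm thick, 76 mm long along the press's x, on two upright legs, 100 mm above the table, 60 mm above the slide plate. It lies on the press's y axis, 200 mm + slide from its origin. Free from above; with the slide home it is 100 mm from the guard's side. The nests with hubs on the slide (92 mm above the table) end 137 mm inward of it.
- guard (a joint): Opening angle in rad of the clear guard hood: 0 = shut, 1.047 = 60 degrees, stop at 1.3. Its front rises as it opens. Nothing stays it: it weighs about 0.7 kg (0.5 to 0.95) and falls shut when let go at any angle.
- guard_grip (a point): Middle of the guard's red bow handle: round bar 12 mm thick, 120 mm long along the press's y, 45 mm out from the guard's front face (39 mm free behind it). Guard shut: 143 mm above the table, 22 mm below the guard's top; from the hinge 205 mm towards the press's -x and 28 mm up. It swings with the guard; the round bar can turn between fingers that keep pointing down.
- guard_hinge (a point): Middle of the guard's hinge line at the rear of the press, 115 mm above the table; the line runs along the press's y axis. The guard is a hood 172 mm deep, 196 mm wide and 105 mm high at its front, of clear sheet edged in aluminium.
- wheel_a: Loose bystander, not to be disturbed: black wheel lying flat, 62 mm across, 13 mm thick, in front of the loading bed. Origin at the middle of its underside.
- wheel_b: Loose bystander, not to be disturbed: black wheel lying flat, 62 mm across, 13 mm thick, to the robot's right. Origin at the middle of its underside.
- wheel_c: Loose bystander, not to be disturbed: black wheel lying flat, 62 mm across, 13 mm thick, to the robot's left. Origin at the middle of its underside.
- hub_a: Loose bystander, not to be disturbed: black hub standing on its flange, 46 mm across, 26 mm high, behind the loading bed. Origin at the middle of its underside.
- hub_b: Loose bystander, not to be disturbed: black hub standing on its flange, 46 mm across, 26 mm high, to the robot's right. Origin at the middle of its underside.
- spare_nest: Loose bystander, not to be disturbed: aluminium cup (spare nest), 56 mm across, 34 mm high. Origin at the middle of its underside.
- spanner: Loose bystander, not to be disturbed: spanner 160 mm long lying flat in front of the press. Origin at the middle of its underside.

How it is judged:
By the outcome, as a careful person would: the job done as asked, in the order asked, and still so for the second after the job is handed in, while the arm keeps its last pose, push and grip.
It also fails if it takes over 54 s, if anything falls off the work surface, if the arm or the gripper's body presses on something with over 40 N, if the wrist force passes 120 N, or if a joint passes its speed limit or range.

### The arm

A 7-joint arm with a two-finger parallel gripper is mounted at the origin on the work surface. World frame = base frame: x ahead of the robot, y to its left, z up, the work surface at z = 0. Lengths are in mm, angles in degrees, forces in N, time in s.
With the tool pointing down it reaches from about 425 to 875 mm from the base axis. Payload 4.7 kg.
Tool frame: the origin (TCP) lies midway between the tips of the shut fingers; the grasp point (between the pads) lies 19 mm behind it; z points along the fingers, y is the direction in which the jaws open and shut (so a half turn about z gives the same grasp; the last joint's range is limited). The gripper opens to 87 mm and grips with 3 to 60 N. Pads are 19 mm wide; open, the fingers measure 117 mm over their backs; the gripper's body (75 mm by 190 mm) begins 51 mm behind the grasp point.
Start: joints at [75.579, 18.392, -4.016, 83.108, 1.295, 78.541, -3.26], TCP at [170.722, -627.2, 222.587] pointing down, gripper open.
Joint ranges: [-163.93, 163.93], [-17.29, 119.83], [-79.2, 71.16], [3.27, 140.29], [-89.18, 269.18], [5.43, 117.66], [-154.24, 154.24]. Speed limits (degrees/s): [147.25, 147.25, 180, 180, 180, 180, 180].

### API

Orientations are given as a 3x3 rotation matrix whose columns are the frame's x, y, z axes.
In Python, from bench import robot gives the robot as it stands.
- The arm moves only by the shell command python3 -m pendant 'ROWS' [OPENING]. ROWS is a JSON object of lists of equal length, an entry for each row: "travel": the shift along the tool's x, y, z in m, a list of three; "angular": the turn, a rotation vector about the tool's x, y, z in degrees, a list of three. In form: {"travel": [[dx, dy, dz], ...], "angular": [[wx, wy, wz], ...]}. A call has exactly 10 rows; each row is the pose to reach, as a shift and turn from the pose commanded when the call began, along the tool's axes at that moment; what a row does not reach only later rows make up. A row lasts 1/8 s, in which the tool goes at most 62.5 mm and 10.7 degrees, less where a joint would pass 70% of its speed; a pose out of reach is approached as far as the arm can. A call with a gripper value outside its range is refused whole. OPENING is the opening, from -1 (shut) to 1 (fully open), set as the call begins (- or left out, the last holds). The fingers move at their own pace and stop on an object; the grip force is fixed at half the most. Time passes only in rows, so rows that repeat a pose let the fingers close, or fill a call up. It gives the time, the measured TCP pose, the force and the opening at its end, in the units of the state.
- robot.get_obs(): the state, without advancing time (a new reading comes with each control period).
- robot.capture(name): name is "scene" or "side" or "wrist"; returns a dict with "color" (384x512x3 uint8, red, green, blue), "K" (3x3 intrinsics, pixels), "R" (3x3) and "t" (3): a world point X has camera coordinates R X + t; the wrist camera has in their place "T_tool_cam" (4x4, takes a point from camera to tool coordinates, whose origin is the TCP and whose axes are the flange's). Camera axes: x right, y down, z forward; pixel columns grow to the right and rows downward; lengths in mm; the calibration is good to about 2 mm. A picture is of the moment at which its call begins: read the wrist's pose just before it. There is no depth.
- robot.hand_in(): hands the job in, once; it reports no verdict.
The state is a dict: "time": time; "joints": joint angles; "joint_velocities": joint speeds; "joint_torque": joint torques, N m; "ee_pos": TCP position; "tool_rot": TCP orientation; "wrist_force": force on the tool from outside, world axes, zero at the start; "wrist_torque": the same for the moment, N m; "opening": finger opening in mm.
Only numpy, scipy, OpenCV 4.12 (cv2) and the standard library are available. Lean on these libraries where they do the work, as an engineer would, in place of code of your own. Each camera call takes 0.05 s, during which the arm holds its last target.

## Working session

There is one attempt and no reset: what is moved stays moved. The work goes in short steps, Python scripts to look and compute and a shell command to move; the robot and the scene stay as the last step left them, time stands still between calls to the robot, and variables do not carry over. Pictures are saved under pics/ and viewed, and the job is handed in when it is done.

```bash
mkdir -p pics; ls; python3 - <<'E'
from bench import robot
import cv2,numpy as np
o=robot.get_obs();print({k:np.round(v,3).tolist() for k,v in o.items()})
for n in ["scene","side","wrist"]:
    c=robot.capture(n);cv2.imwrite(f"pics/{n}0.png",c["color"][...,::-1])
    np.savez(f"{n}0.npz",**c)
    print(n,{k:np.round(v,3).tolist() for k,v in c.items() if k!="color"})
E
```

```text
pics
{'time': 0.0, 'joints': [75.577, 18.439, -4.017, 83.174, 1.296, 78.54, -3.26], 'joint_velocities': [-0.025, 0.046, 0.023, 0.032, -0.046, -0.019, 0.04], 'joint_torque': [0.001, -49.128, -0.404, -31.252, -0.064, 0.044, 0.0], 'ee_pos': [170.574, -626.657, 221.475], 'tool_rot': [[0.965, 0.263, -0.001], [0.263, -0.965, 0.002], [-0.0, -0.002, -1.0]], 'wrist_force': [-0.376, 0.354, 0.306], 'wrist_torque': [0.03, 0.006, -0.021], 'opening': 87.161}
scene {'K': [[426.289, 0.0, 255.372], [0.0, 426.289, 185.092], [0.0, 0.0, 1.0]], 'R': [[0.861, 0.508, -0.007], [0.282, -0.49, -0.825], [-0.423, 0.709, -0.565]], 't': [-425.693, -88.043, 1606.284]}
side {'K': [[402.452, 0.0, 257.954], [0.0, 402.452, 192.527], [0.0, 0.0, 1.0]], 'R': [[-0.853, -0.522, 0.019], [-0.37, 0.58, -0.726], [0.368, -0.626, -0.688]], 't': [408.266, 323.775, 997.964]}
wrist {'K': [[296.713, 0.0, 256.984], [0.0, 296.713, 196.467], [0.0, 0.0, 1.0]], 'T_tool_cam': [[-0.0, -0.963, -0.271, 74.6], [1.0, -0.0, -0.0, 1.427], [0.0, -0.271, 0.963, -162.358], [0.0, 0.0, 0.0, 1.0]]}
```

View pics/scene0.png

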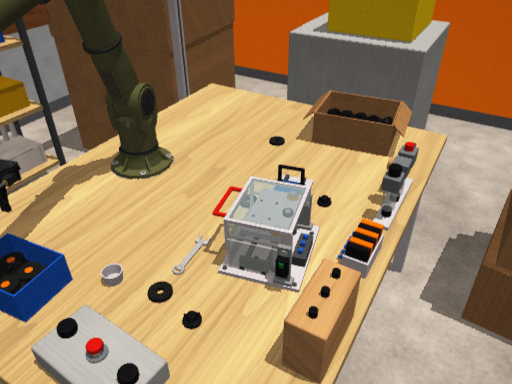

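View pics/side0.png

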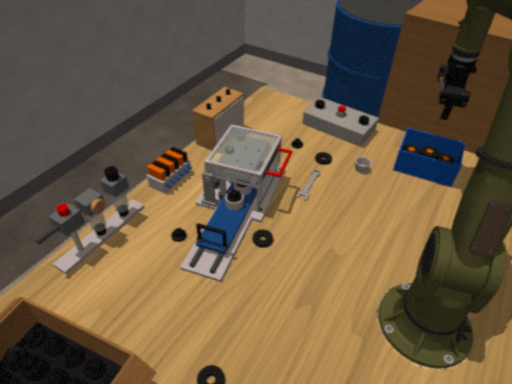

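View pics/wrist0.png

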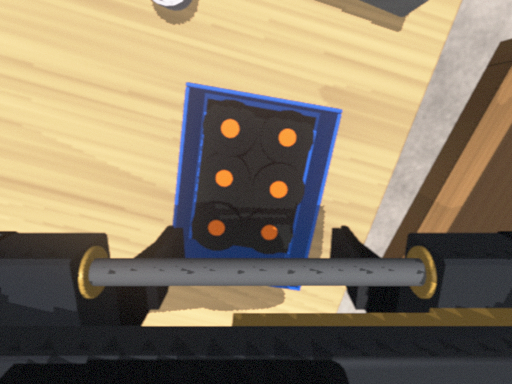

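The scene view shows the red handle at about (228,202) and the black handle at about (291,173). In the side view they are at about (282,162) and (212,237). I'll zoom in on both.

```bash
python3 - <<'E'
import cv2
a=cv2.imread("pics/scene0.png")[150:290,200:330];b=cv2.imread("pics/side0.png")[110:285,170:310]
a=cv2.resize(a,None,fx=4,fy=4,interpolation=cv2.INTER_CUBIC);b=cv2.resize(b,None,fx=3.4,fy=3.4,interpolation=cv2.INTER_CUBIC)
cv2.imwrite("pics/z1.png",a);cv2.imwrite("pics/z2.png",b);print(a.shape,b.shape)
E
```

```text
(560, 520, 3) (595, 476, 3)
```

View pics/z1.png

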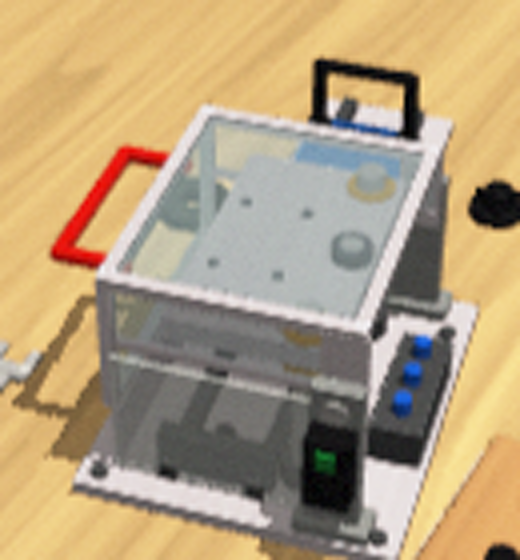

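View pics/z2.png

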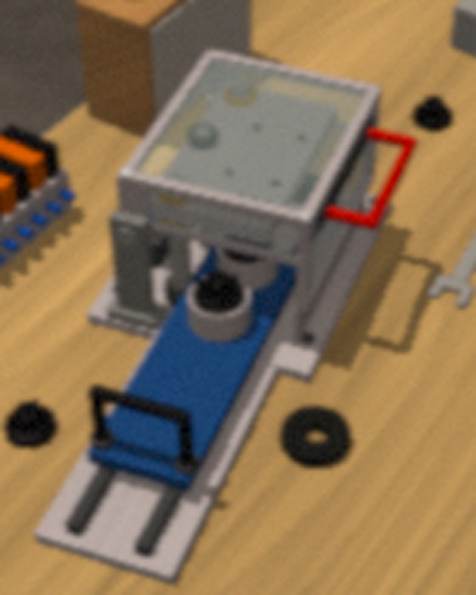

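```bash
cat > h.py <<'E'
import numpy as np
def load(n): return dict(np.load(n+".npz"))
def ray(c,p):
    d=c["R"].T@np.linalg.solve(c["K"],[p[0],p[1],1]);o=-c["R"].T@c["t"];return o,d/np.linalg.norm(d)
def plane(c,p,z):
    o,d=ray(c,p);return o+d*(z-o[2])/d[2]
def tri(c1,p1,c2,p2):
    A=np.zeros((3,3));b=np.zeros(3);R=[ray(c1,p1),ray(c2,p2)]
    for o,d in R:
        M=np.eye(3)-np.outer(d,d);A+=M;b+=M@o
    X=np.linalg.solve(A,b);return X,[np.linalg.norm((np.eye(3)-np.outer(d,d))@(X-o)) for o,d in R]
E
python3 - <<'E'
from h import *
s=load("scene0");e=load("side0")
f=lambda x,y:((x+.5)/4-.5+200,(y+.5)/4-.5+150)
g=lambda x,y:((x+.5)/3.4-.5+170,(y+.5)/3.4-.5+110)
P={"red far(+y)":(f(125,153),g(372,217)),"red near(-y)":(f(58,250),g(408,142)),"blk -x":(f(318,64),g(186,412)),"blk +x":(f(414,76),g(98,394))}
z={"r":143,"b":100}
for k,(a,b) in P.items():
    X,r=tri(s,a,e,b);print(k,X.round(1),np.round(r,1),plane(s,a,z[k[0]]).round(1),plane(e,b,z[k[0]]).round(1))
E
```

```text
red far(+y) [ 503.1 -151.2  145.4] [1. 1.] [ 502.1 -147.9  143. ] [ 503.6 -154.3  143. ]
red near(-y) [ 526.5 -263.9  143.9] [0.6 0.6] [ 525.2 -263.2  143. ] [ 527.4 -264.6  143. ]
blk -x [533.8  85.5 101.5] [0.3 0.3] [533.   87.8 100. ] [534.4  84.3 100. ]
blk +x [606.6 107.4 100.3] [2.8 2.8] [608.4 110.1 100. ] [604.  106.1 100. ]
```

```bash
python3 - <<'E'
from h import *
s=load("scene0");e=load("side0")
f=lambda x,y:((x+.5)/4-.5+200,(y+.5)/4-.5+150)
g=lambda x,y:((x+.5)/3.4-.5+170,(y+.5)/3.4-.5+110)
def d(n,c,a,b,z):
    A=plane(c,a,z);B=plane(c,b,z);v=B-A;print(n,A.round(),B.round(),np.hypot(*v[:2]).round(1),np.degrees(np.arctan2(v[1],v[0])).round(1))
d("base -y edge x",s,f(75,488),f(388,545),10)
d("base +x edge y",s,f(388,545),f(470,300),10)
d("bed end x",e,g(172,575),g(40,537),10)
d("bed edge y",e,g(172,575),g(278,370),10)
d("top edge x -y",s,f(102,278),f(370,333),165)
d("top front y",s,f(102,278),f(205,110),165)
d("top +y x",s,f(205,110),f(440,145),165)
d("side top +y x",e,g(308,215),g(122,176),165)
d("side top front",e,g(376,90),g(308,215),165)
E
```

```text
base -y edge x [ 576. -331.   10.] [ 776. -272.   10.] 208.2 16.4
base +x edge y [ 776. -272.   10.] [723. -23.  10.] 254.4 102.0
bed end x [495. 166.  10.] [605. 192.  10.] 113.2 13.6
bed edge y [495. 166.  10.] [541. -63.  10.] 233.8 -78.6
top edge x -y [ 583. -295.  165.] [ 749. -258.  165.] 170.9 12.4
top front y [ 583. -295.  165.] [ 540. -101.  165.] 199.0 102.3
top +y x [ 540. -101.  165.] [703. -57. 165.] 168.7 14.8
side top +y x [ 539. -105.  165.] [701. -62. 165.] 167.5 14.7
side top front [ 578. -292.  165.] [ 539. -105.  165.] 191.8 101.9
```

The yaw is about 12.5°, the press origin about (632,-182) and the slide about 85 mm out. The independent checks agree. First I move to a waypoint and turn the jaws onto the press's x.

```bash
python3 -m pendant '{"travel":[[0.042,-0.028,0],[0.083,-0.055,0],[0.125,-0.083,0],[0.167,-0.111,0],[0.208,-0.139,0],[0.25,-0.166,0],[0.292,-0.194,0],[0.333,-0.222,0],[0.375,-0.25,0],[0.417,-0.277,0]],"angular":[[0,0,-8.7],[0,0,-17.4],[0,0,-26.1],[0,0,-34.9],[0,0,-43.6],[0,0,-52.3],[0,0,-61],[0,0,-69.8],[0,0,-78.5],[0,0,-87.2]]}' -1
```

```text
time: 1.4
ee_pos: [501.0, -249.0, 222.4]
tool_rot: [[-0.22, 0.975, -0.0], [0.975, 0.22, -0.0], [-0.0, -0.0, -1.0]]
wrist_force: [1.5, 0.5, 0.5]
opening: 1.4
```

```bash
python3 -m pendant '{"travel":[[0.041,0.016,0],[0.082,0.032,0],[0.123,0.048,0],[0.164,0.063,0],[0.205,0.079,0],[0.246,0.095,0],[0.287,0.111,0],[0.328,0.127,0],[0.367,0.143,0],[0.367,0.143,0]],"angular":[[0,0,0],[0,0,0],[0,0,0],[0,0,0],[0,0,0],[0,0,0],[0,0,0],[0,0,0],[0,0,0],[0,0,0]]}'
python3 - <<'E'
from bench import robot
import cv2,numpy as np
o=robot.get_obs();c=robot.capture("wrist");cv2.imwrite("pics/w1.png",c["color"][...,::-1]);np.savez("w1.npz",p=o["ee_pos"],Rt=o["tool_rot"],**c);print(o["ee_pos"],o["wrist_force"])
# project expected bar
T=np.array(c["T_tool_cam"])
for X in [[533.8,85.5,100],[606.6,107.4,100],[570.2,96.5,100]]:
    p=np.array(o["tool_rot"]).T@(np.array(X)-o["ee_pos"]);q=T[:3,:3].T@(p-T[:3,3]);q=c["K"]@q;print((q/q[2])[:2].round(1))
E
```

```text
time: 2.65
ee_pos: [560.1, 143.5, 222.4]
tool_rot: [[-0.222, 0.975, -0.001], [0.975, 0.222, 0.003], [0.003, -0.0, -1.0]]
wrist_force: [0.4, -0.3, -0.8]
opening: 0.5
[560.07175284 143.54288608 222.40421065] [ 0.43893394 -0.27940266 -0.76596763]
[219.4 237.2]
[292.7 232.5]
[256.  234.8]
```

View pics/w1.png

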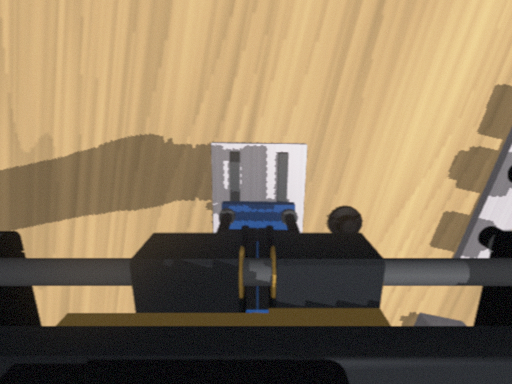

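The wrist picture shows the bed end between (212,143) and (306,143) and the slide edge at row 203. The shut fingers, at about x=258, are centred on the bed. Next I go down outside the bar.

```bash
python3 -m pendant '{"travel":[[0,0,0.02],[0,0,0.04],[0,0,0.06],[0,0,0.08],[0,0,0.1],[0,0,0.12],[0,0,0.135],[0,0,0.145],[0,0,0.147],[0,0,0.147]],"angular":[[0,0,0],[0,0,0],[0,0,0],[0,0,0],[0,0,0],[0,0,0],[0,0,0],[0,0,0],[0,0,0],[0,0,0]]}'
python3 - <<'E'
from bench import robot
import cv2,numpy as np
for n in ["scene","side"]:
    c=robot.capture(n);im=c["color"][...,::-1]
    im=im[110:285,150:310] if n=="side" else im[120:260,210:340]
    cv2.imwrite(f"pics/{n}1.png",cv2.resize(im,None,fx=3.4,fy=3.4,interpolation=2))
E
```

```text
time: 3.95
ee_pos: [561.3, 139.0, 75.9]
tool_rot: [[-0.215, 0.977, 0.001], [0.977, 0.215, 0.0], [-0.0, 0.001, -1.0]]
wrist_force: [0.2, 0.1, 0.3]
opening: 0.4
```

View pics/side1.png

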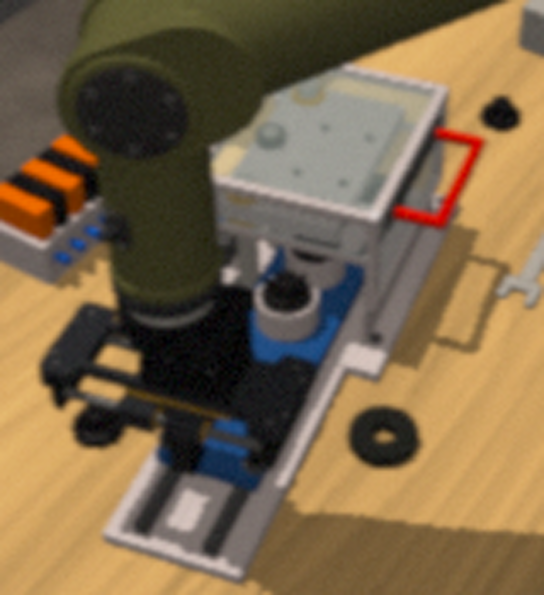

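View pics/scene1.png

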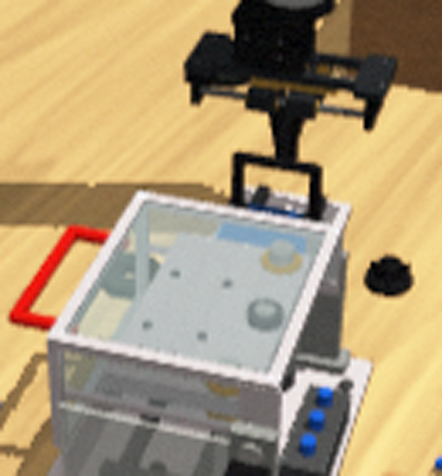

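The shut fingers are just outside the middle of the bow handle. Now I ease the slide in.

```bash
python3 -m pendant '{"travel":[[-0.01,0,0],[-0.02,0,0],[-0.025,0,0],[-0.03,0,0],[-0.035,0,0],[-0.04,0,0],[-0.045,0,0],[-0.05,0,0],[-0.055,0,0],[-0.06,0,0]],"angular":[[0,0,0],[0,0,0],[0,0,0],[0,0,0],[0,0,0],[0,0,0],[0,0,0],[0,0,0],[0,0,0],[0,0,0]]}'
```

```text
time: 5.3
ee_pos: [573.9, 79.8, 75.6]
tool_rot: [[-0.215, 0.977, -0.0], [0.977, 0.215, -0.0], [-0.0, -0.0, -1.0]]
wrist_force: [-1.8, 3.5, 1.3]
opening: 0.7
```

```bash
python3 -m pendant '{"travel":[[-0.004,0,0],[-0.008,0,0],[-0.012,0,0],[-0.016,0,0],[-0.02,0,0],[-0.024,0,0],[-0.028,0,0],[-0.032,0,0],[-0.036,0,0],[-0.04,0,0]],"angular":[[0,0,0],[0,0,0],[0,0,0],[0,0,0],[0,0,0],[0,0,0],[0,0,0],[0,0,0],[0,0,0],[0,0,0]]}'
```

```text
time: 6.55
ee_pos: [582.4, 40.8, 75.4]
tool_rot: [[-0.215, 0.977, -0.0], [0.977, 0.215, -0.0], [-0.0, -0.0, -1.0]]
wrist_force: [-1.5, 2.5, 1.3]
opening: 0.6
```

```bash
python3 -m pendant '{"travel":[[-0.0012,0,0],[-0.0024,0,0],[-0.0036,0,0],[-0.0048,0,0],[-0.006,0,0],[-0.0072,0,0],[-0.0084,0,0],[-0.0096,0,0],[-0.0108,0,0],[-0.012,0,0]],"angular":[[0,0,0],[0,0,0],[0,0,0],[0,0,0],[0,0,0],[0,0,0],[0,0,0],[0,0,0],[0,0,0],[0,0,0]]}'
```

```text
time: 7.8
ee_pos: [584.4, 31.7, 75.4]
tool_rot: [[-0.216, 0.976, -0.001], [0.976, 0.216, 0.003], [0.003, -0.001, -1.0]]
wrist_force: [-3.9, 6.9, 0.8]
opening: 0.3
```

```bash
python3 -m pendant '{"travel":[[-0.001,0,0],[-0.002,0,0],[-0.003,0,0],[-0.004,0,0],[-0.004,0,0],[-0.004,0,0],[-0.004,0,0],[-0.004,0,0],[-0.004,0,0],[-0.004,0,0]],"angular":[[0,0,0],[0,0,0],[0,0,0],[0,0,0],[0,0,0],[0,0,0],[0,0,0],[0,0,0],[0,0,0],[0,0,0]]}'
```

```text
time: 9.05
ee_pos: [584.4, 31.7, 75.5]
tool_rot: [[-0.219, 0.976, -0.002], [0.976, 0.219, 0.007], [0.007, -0.001, -1.0]]
wrist_force: [-5.8, 11.4, 1.9]
opening: 0.4
```

The tool stopped dead while the force rose to 13 N, so the slide is against its stop. I back off, rise and check.

```bash
python3 -m pendant '{"travel":[[0.01,0,0],[0.03,0,0],[0.05,0,0],[0.05,0,-0.03],[0.05,0,-0.06],[0.05,0,-0.09],[0.05,0,-0.12],[0.05,0,-0.15],[0.05,0,-0.18],[0.05,0,-0.18]],"angular":[[0,0,0],[0,0,0],[0,0,0],[0,0,0],[0,0,0],[0,0,0],[0,0,0],[0,0,0],[0,0,0],[0,0,0]]}' -0.08
python3 - <<'E'
from bench import robot
import cv2,numpy as np
c=robot.capture("scene");np.savez("scene2.npz",**c)
cv2.imwrite(f"pics/scene2.png",cv2.resize(c["color"][150:290,200:330,::-1],None,fx=4,fy=4,interpolation=2))
c=robot.capture("side")
cv2.imwrite(f"pics/side2.png",cv2.resize(c["color"][110:285,150:310,::-1],None,fx=3.4,fy=3.4,interpolation=2))
E
```

```text
time: 10.3
ee_pos: [576.5, 75.7, 258.2]
tool_rot: [[-0.216, 0.976, 0.005], [0.976, 0.216, -0.0], [-0.001, 0.005, -1.0]]
wrist_force: [1.3, -0.0, 0.3]
opening: 39.9
```

View pics/scene2.png

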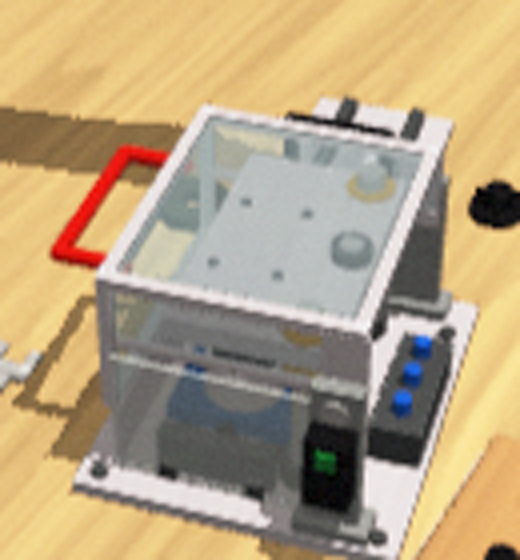

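View pics/side2.png

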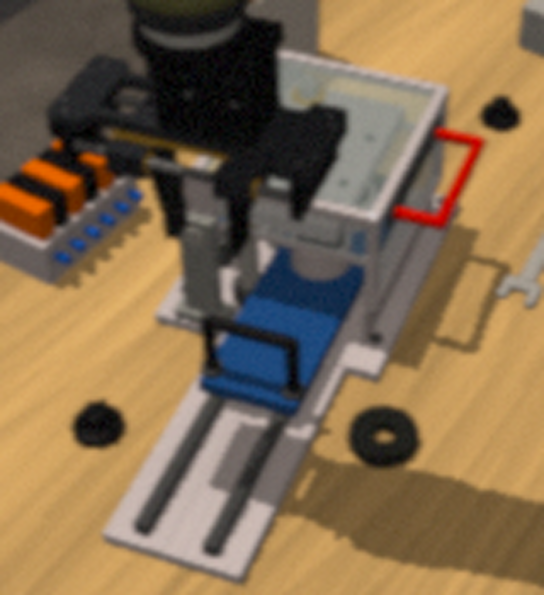

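```bash
python3 - <<'E'
from h import *
e=load("side0")
g=lambda x,y:((x+.5)/3.4-.5+150,(y+.5)/3.4-.5+110)
A=plane(e,g(208,323),100);B=plane(e,g(296,346),100);m=(A+B)/2;x=np.array([.976,.216]);y=np.array([-.216,.976]);O=np.array([631.8,-181.7])
print(m,y@(m[:2]-O))
o=np.array([576.5,75.7,258.2]);R=np.array([[-0.216,.976,0],[.976,.216,0],[0,0,-1]])
for z in(200,124): print(R.T@(np.array([514.9,-207.5,z])-o))
E
```

```text
[584.72631034  15.53333402 100.        ] 202.66765097125645
[-263.0976 -121.2928   58.2   ]
[-263.0976 -121.2928  134.2   ]
```

The slide bar measures 203 mm from the origin, where 200 is home, within camera error. Next I move above the red handle.

```bash
python3 -m pendant '{"travel":[[-0.035,-0.016,0],[-0.07,-0.032,0],[-0.105,-0.048,0],[-0.14,-0.065,0],[-0.175,-0.081,0],[-0.21,-0.097,0],[-0.24,-0.111,0],[-0.263,-0.121,0.02],[-0.263,-0.121,0.058],[-0.263,-0.121,0.09]],"angular":[[0,0,0],[0,0,0],[0,0,0],[0,0,0],[0,0,0],[0,0,0],[0,0,0],[0,0,0],[0,0,0],[0,0,0]]}'
python3 - <<'E'
from bench import robot
import cv2,numpy as np
c=robot.capture("scene")
cv2.imwrite(f"pics/scene3.png",cv2.resize(c["color"][110:250,180:310,::-1],None,fx=4,fy=4,interpolation=2))
o=robot.get_obs();c=robot.capture("wrist");print(o["ee_pos"])
cv2.imwrite(f"pics/w3.png",c["color"][...,::-1])
E
```

```text
time: 11.65
ee_pos: [512.3, -208.5, 162.7]
tool_rot: [[-0.214, 0.977, -0.003], [0.977, 0.214, 0.001], [0.002, -0.002, -1.0]]
wrist_force: [0.5, 0.3, -0.1]
opening: 40.2
[ 509.72764911 -207.26952409  158.30448343]
```

View pics/scene3.png

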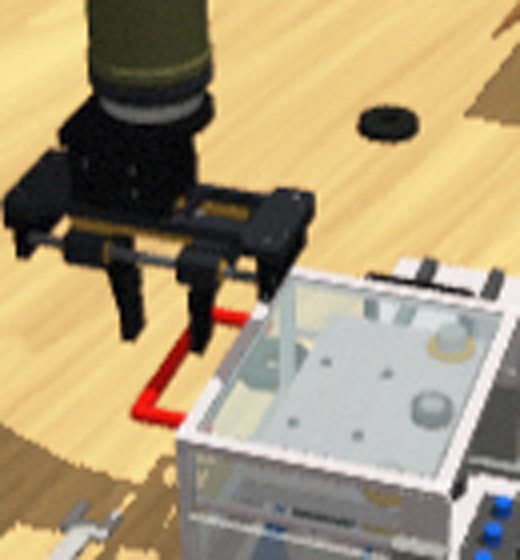

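View pics/w3.png

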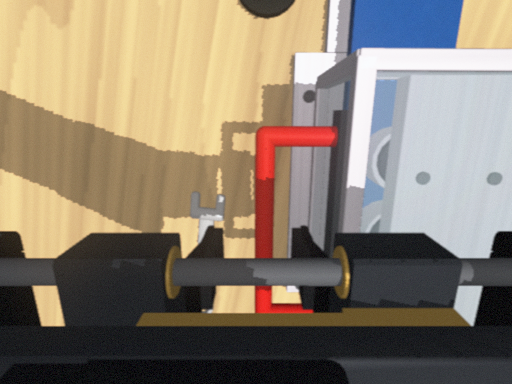

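The bar is at x≈264 between the fingers (about 205 and 310), and the inner finger clears the guard face. The arm was still settling during this picture. I now descend.

```bash
python3 -m pendant '{"travel":[[0,0.002,0],[0,0.002,0.006],[0,0.002,0.012],[0,0.002,0.018],[0,0.002,0.024],[0,0.002,0.03],[0,0.002,0.036],[0,0.002,0.0415],[0,0.002,0.0415],[0,0.002,0.0415]],"angular":[[0,0,0],[0,0,0],[0,0,0],[0,0,0],[0,0,0],[0,0,0],[0,0,0],[0,0,0],[0,0,0],[0,0,0]]}'
python3 - <<'E'
from bench import robot
import cv2,numpy as np
o=robot.get_obs();c=robot.capture("wrist");print(o["ee_pos"])
cv2.imwrite(f"pics/w4.png",c["color"][...,::-1])
E
```

```text
time: 13.0
ee_pos: [515.7, -208.1, 124.2]
tool_rot: [[-0.215, 0.977, 0.0], [0.977, 0.215, -0.0], [-0.0, 0.0, -1.0]]
wrist_force: [0.2, -0.7, 0.8]
opening: 40.3
[ 515.70671976 -208.14437278  124.18784677]
```

View pics/w4.png

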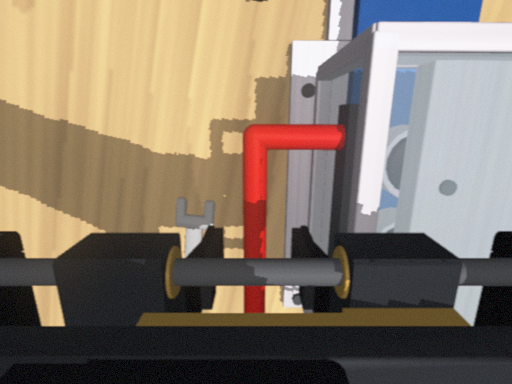

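The bar is at x≈255, between the fingers and centred. I close the gripper.

```bash
python3 -m pendant '{"travel":[[0,0,0],[0,0,0],[0,0,0],[0,0,0],[0,0,0],[0,0,0],[0,0,0],[0,0,0],[0,0,0],[0,0,0]],"angular":[[0,0,0],[0,0,0],[0,0,0],[0,0,0],[0,0,0],[0,0,0],[0,0,0],[0,0,0],[0,0,0],[0,0,0]]}' -1
python3 - <<'E'
import numpy as np
for d in range(0,66,5):
    a=np.radians(d);u=205*np.cos(a)-28*np.sin(a);z=28*np.cos(a)+205*np.sin(a);print(d,round(205-u,1),round(28-z,1))
E
```

```text
time: 14.3
ee_pos: [514.3, -208.4, 124.0]
tool_rot: [[-0.215, 0.977, -0.003], [0.977, 0.215, -0.0], [0.0, -0.003, -1.0]]
wrist_force: [-4.8, 0.2, 4.8]
opening: 11.4
0 0.0 0.0
5 3.2 -17.8
10 8.0 -35.2
15 14.2 -52.1
20 21.9 -68.4
25 31.0 -84.0
30 41.5 -98.7
35 53.1 -112.5
40 66.0 -125.2
45 79.8 -136.8
50 94.7 -147.0
55 110.4 -156.0
60 126.7 -163.5
65 143.7 -169.6
```

The grip is 11.4 mm on the 12 mm bar. I lift the first 20° along the arc.

```bash
python3 -m pendant '{"travel":[[0,0,-0.007],[0,0.0015,-0.014],[0,0.003,-0.0213],[0,0.005,-0.0283],[0,0.007,-0.0352],[0,0.0093,-0.042],[0,0.0119,-0.0488],[0,0.0147,-0.0554],[0,0.0177,-0.0619],[0,0.0209,-0.0684]],"angular":[[0,0,0],[0,0,0],[0,0,0],[0,0,0],[0,0,0],[0,0,0],[0,0,0],[0,0,0],[0,0,0],[0,0,0]]}'
python3 - <<'E'
from bench import robot
import cv2,numpy as np
c=robot.capture("scene")
cv2.imwrite(f"pics/scene5.png",cv2.resize(c["color"][80:270,180:330,::-1],None,fx=3,fy=3,interpolation=2))
o=robot.get_obs();print(o["ee_pos"],o["wrist_force"],o["wrist_torque"])
E
```

```text
time: 15.55
ee_pos: [535.0, -204.0, 192.8]
tool_rot: [[-0.215, 0.977, -0.002], [0.977, 0.215, -0.0], [0.0, -0.003, -1.0]]
wrist_force: [-5.6, -2.4, -3.2]
opening: 10.8
[ 535.56718962 -203.919713    193.8602318 ] [-7.24486179 -1.87630937 -1.87783244] [-0.44602067  1.60156742 -0.01925552]
```

View pics/scene5.png

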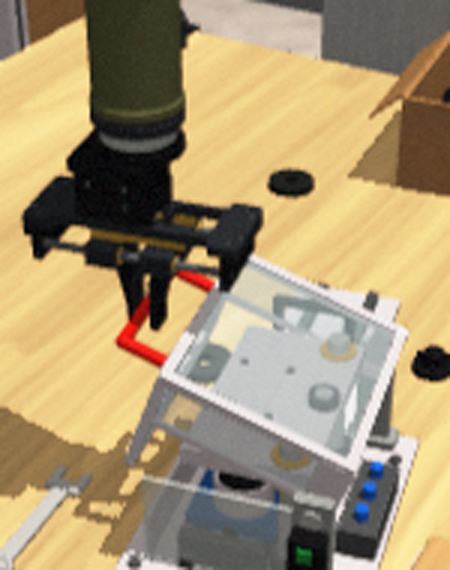

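```bash
python3 -m pendant '{"travel":[[0,0.0035,-0.0063],[0,0.0072,-0.0126],[0,0.0111,-0.0186],[0,0.0152,-0.0246],[0,0.0196,-0.0303],[0,0.0241,-0.036],[0,0.0288,-0.0414],[0,0.0337,-0.0468],[0,0.0388,-0.0519],[0,0.0441,-0.0568]],"angular":[[0,0,0],[0,0,0],[0,0,0],[0,0,0],[0,0,0],[0,0,0],[0,0,0],[0,0,0],[0,0,0],[0,0,0]]}'
python3 - <<'E'
import numpy as np
for d in range(40,63,2):
    a=np.radians(d);u=205*np.cos(a)-28*np.sin(a);z=28*np.cos(a)+205*np.sin(a);print(d,round(205-u-66,1),round(28-z+125.2,1))
E
```

```text
time: 16.85
ee_pos: [577.1, -195.0, 251.4]
tool_rot: [[-0.214, 0.977, -0.004], [0.977, 0.214, -0.002], [-0.001, -0.004, -1.0]]
wrist_force: [-11.6, -2.2, 4.5]
opening: 10.9
40 -0.0 -0.0
42 5.4 -4.8
44 11.0 -9.3
46 16.7 -13.7
48 22.6 -17.9
50 28.7 -21.8
52 34.9 -25.6
54 41.2 -29.1
56 47.6 -32.4
58 54.1 -35.5
60 60.7 -38.3
62 67.5 -40.9
```

```bash
python3 -m pendant '{"travel":[[0,0.005,-0.0055],[0,0.0103,-0.0105],[0,0.0158,-0.0152],[0,0.0216,-0.0196],[0,0.0277,-0.0235],[0,0.0339,-0.0273],[0,0.0402,-0.0308],[0,0.0466,-0.0341],[0,0.0531,-0.0372],[0,0.0597,-0.04]],"angular":[[0,0,0],[0,0,0],[0,0,0],[0,0,0],[0,0,0],[0,0,0],[0,0,0],[0,0,0],[0,0,0],[0,0,0]]}'
python3 - <<'E'
from bench import robot
import cv2,numpy as np
for i in range(2):
  c=robot.capture("scene");
cv2.imwrite(f"pics/scene6.png",cv2.resize(c["color"][80:270,180:330,::-1],None,fx=3,fy=3,interpolation=2))
np.savez("scene6.npz",**c)
c=robot.capture("side");np.savez("side6.npz",**c)
cv2.imwrite(f"pics/side6.png",cv2.resize(c["color"][60:250,170:330,::-1],None,fx=3,fy=3,interpolation=2))
o=robot.get_obs();print(o["ee_pos"],o["wrist_force"],o["wrist_torque"])
E
```

```text
time: 18.1
ee_pos: [638.0, -182.0, 292.7]
tool_rot: [[-0.214, 0.977, 0.003], [0.977, 0.214, -0.002], [-0.003, 0.003, -1.0]]
wrist_force: [-4.4, -2.0, 4.5]
opening: 10.9
[ 638.67829608 -181.90294376  292.86535424] [-4.25389349 -2.31940652  5.50670714] [-0.59668766  0.98130773 -0.03148627]
```

View pics/scene6.png

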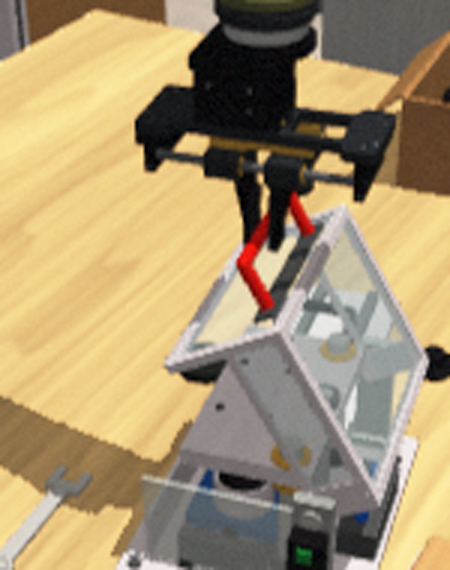

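View pics/side6.png

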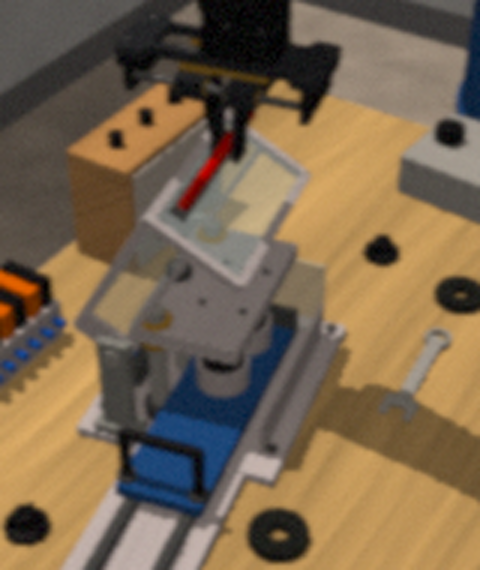

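```bash
python3 - <<'E'
from h import *
s=load("scene6");e=load("side6")
f=lambda x,y:((x+.5)/3-.5+180,(y+.5)/3-.5+80)
g=lambda x,y:((x+.5)/3-.5+170,(y+.5)/3-.5+60)
O=np.array([631.8,-181.7,0]);R=np.array([[.976,.216,0],[-.216,.976,0],[0,0,1]])
# shut: front top corners from first views
s0=load("scene0");e0=load("side0")
f0=lambda x,y:((x+.5)/4-.5+200,(y+.5)/4-.5+150)
g0=lambda x,y:((x+.5)/3.4-.5+170,(y+.5)/3.4-.5+110)
for n,a in {"shut +y top":tri(s0,f0(205,108),e0,g0(308,215)),"shut -y top":tri(s0,f0(102,278),e0,g0(378,90)),"top+y":tri(s,f(343,210),e,g(150,215)),"bot-y":tri(s,f(170,365),e,g(306,172))}.items():
    X=R@(a[0]-O);h=X-[85.3,0,115];print(n,X.round(1),np.round(a[1],1),"u,z",(-h[0]).round(1),h[2].round(1),np.degrees(np.arctan2(h[2],-h[0])).round(2),np.hypot(h[0],h[2]).round(1))
print(np.degrees(np.arctan2(50,160)),np.degrees(np.arctan2(-55,160)))
E
python3 - <<'E'
import cv2
for n,c in(("scene6",(80,270,180,330)),("side6",(60,250,170,330))):
    import numpy as np
    im=np.load(f"{n}.npz")["color"][...,::-1]
    a=im[140:230,230:330] if n[1]=="c" else im[90:170,210:290]
    cv2.imwrite(f"pics/{n}z.png",cv2.resize(a,None,fx=6,fy=6,interpolation=2))
E
```

```text
shut +y top [-73.4  98.1 166.9] [1.6 1.6] u,z 158.7 51.9 18.11 167.0
shut -y top [-75.6 -98.4 163.2] [2.1 2.1] u,z 160.9 48.2 16.68 168.0
top+y [ 48.1  93.9 277.3] [2. 2.] u,z 37.2 162.3 77.08 166.6
bot-y [-42.6 -99.6 226.4] [1.4 1.4] u,z 127.9 111.4 41.07 169.6
17.35402463626132 -18.970407808486545
```

View pics/scene6z.png

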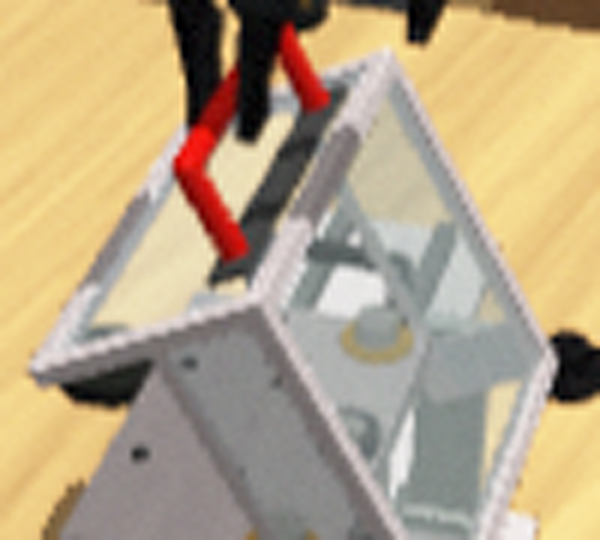

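View pics/side6z.png

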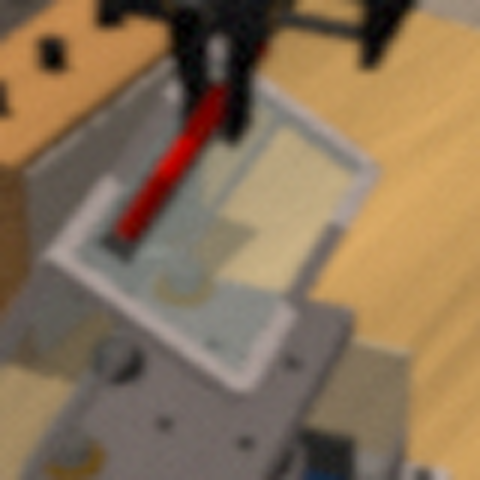

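Triangulated guard corners give 59.7° and 60.0°, and the TCP displacement gives 60.1°. I hold for a call to check that it is steady.

```bash
python3 -m pendant '{"travel":[[0,0,0],[0,0,0],[0,0,0],[0,0,0],[0,0,0],[0,0,0],[0,0,0],[0,0,0],[0,0,0],[0,0,0]],"angular":[[0,0,0],[0,0,0],[0,0,0],[0,0,0],[0,0,0],[0,0,0],[0,0,0],[0,0,0],[0,0,0],[0,0,0]]}'
python3 - <<'E'
from bench import robot
import cv2,numpy as np
for n in("scene","side"):
    c=robot.capture(n);np.savez(n+"7.npz",**c);cv2.imwrite(f"pics/{n}7.png",c["color"][...,::-1])
a=np.load("scene6.npz")["color"][140:290,200:330].astype(int);b=np.load("scene7.npz")["color"][140:290,200:330].astype(int)
print("diff",abs(a-b).mean())
o=robot.get_obs();print(o["ee_pos"],o["wrist_force"],o["joint_velocities"])
E
```

```text
time: 19.5
ee_pos: [638.3, -182.0, 292.7]
tool_rot: [[-0.214, 0.977, 0.004], [0.977, 0.214, -0.002], [-0.003, 0.004, -1.0]]
wrist_force: [-3.9, -2.9, 5.5]
opening: 10.9
diff 2.7032991452991455
[ 638.26595565 -181.97604651  292.64762585] [-4.55494083 -2.43603659  5.81958101] [-0.0185193   0.00800085 -0.04620127 -0.01324586 -0.0214245  -0.00354578
 -0.02865576]
```

View pics/scene7.png

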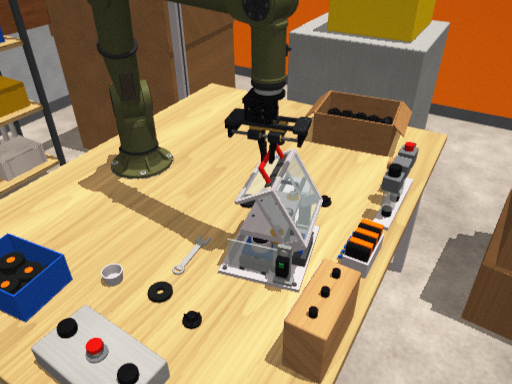

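View pics/side7.png

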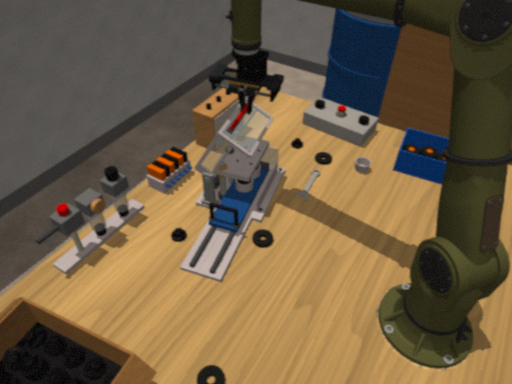

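The guard is steady with the handle in the fingers. The slide is home, and the loose parts sit at the same pixels as at the start. I'm handing in.

```bash
python3 -c "
from bench import robot
print(robot.hand_in())"
```

```text
the job is handed in; nothing more can be done
None
```

The slide is home and the robot is holding the guard open at about 60°; I handed the job in at about 19.6 s of the 54 s allowed.

- **Slide:** With the guard still shut, I pushed the slide in with closed fingers until it stopped. The last commanded 4 mm gave no movement while the force rose to about 13 N, against about 3 N while running. The camera put its handle 203 mm from the press origin, where home is 200 mm, which is within the measuring error.
- **Guard:** I gripped the red handle and raised the guard along its arc. The angle came out at 59.7° and 60.0° from two triangulated corners, and 60.1° from the tool's travel towards the hinge. Over a further hold of about 1.3 s, the pose stayed within 1 mm and the wrist force at about 8 N.
- **Loose parts:** The wheels, hubs, spare nest and spanner look unmoved by eye in the before and after pictures.
- **One disagreement:** The tool ended about 5 mm higher than the ideal arc. I take this to be the bar slipping slightly in the pads; it was still held firmly and the guard angle checks were not affected.

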